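# Draw out the tray with the saw flange

## Robot

A 6-joint arm with a two-finger parallel gripper is mounted at the origin on a cart in front of the work surface, level with it; the furniture and walls round the work are solid. World frame = base frame: x ahead of the robot, y to its left, z up, the work surface at z = 0. Lengths are in m, angles in rad, forces in N, time in s.
With the tool pointing down it reaches from about 0.375 to 0.9 m from the base axis. Payload 3.1 kg.
Tool frame: the origin (TCP) lies at the very end of the fingers, on their centre line; the grasp point (between the pads) lies 19 mm behind it (manip.pinch_z is the distance from the TCP to the grasp point, in m); z points along the fingers, y is the line along which they close (so a half turn about z gives the same grasp; the last joint's range is limited). The gripper opens to 85 mm and grips with 20 to 120 N. Pads are 22 mm wide; open, the fingers measure 114 mm over their backs; the gripper's body (76 mm by 85 mm) begins 54 mm behind the grasp point. The pads swing forward as they close: fully open they stand 13 mm farther back than shut.
Start: joints at [0.921, 0.527, 1.433, -0, 1.181, -0.178], TCP at [0.283, 0.557, 0.231] pointing down, gripper open.
Joint ranges: [-3.08, 3.08], [-0.75, 2.2], [0.22, 2.44], [-1.43, 4.57], [0, 2.65], [-2.85, 2.85]. Speed limits (rad/s): [2.79, 2.79, 3.14, 3.14, 3.14, 3.14].

## Interface

Orientations are given as a unit quaternion [x, y, z, w].
In Python, from station import manip gives the robot as it stands.
- The arm moves only by the tool servo_tool, never from a script. Its argument "commands" is one flat list of numbers, 7 for each row, row after row: the shift along the tool's x, y, z each as a share of 500 mm, from -1 to 1, then the turn, a rotation vector about the tool's x, y, z each as a share of 360 degrees, from -1 to 1, then the opening, from -1 (shut) to 1 (fully open). In form: [dx, dy, dz, rx, ry, rz, claw, dx, dy, dz, rx, ry, rz, claw, ...]. A call has 1 to 12 rows; each row shifts and turns the commanded pose from where the row before left it, along the tool's axes as they then stand; what a row does not reach is not made up. A row lasts 1/12 s, in which the tool goes at most 41.7 mm and 7.16 degrees, less where a joint would pass 70% of its speed; a pose out of reach is approached as far as the arm can. A call with a number of a shift or a turn outside -1 to 1 is refused whole. A call with a gripper value outside its range is refused whole. The fingers move at their own pace and stop on an object; "force" is the grip in N (left out, the last holds). Time passes only in rows, so rows that do not move let the fingers close. It gives the time, the measured TCP pose, the force, the opening and the grip force at its end, in the units of the state.
- manip.sense(): the state, without advancing time (a new reading comes with each control period).
- manip.snapshot(name): name is "side" or "top"; returns a dict with "img" (384x512x3 uint8, red, green, blue), "mtx" (3x3 intrinsics, pixels), "distortion" ([k1, k2, p1, p2, k3] as OpenCV has them; the pictures are not rectified), "world_to_cam" (4x4, takes a point from world to camera coordinates). Camera axes: x right, y up, looking along -z (the intrinsics and any distortion apply to the point x, -y, -z); pixel columns grow to the right and rows downward; lengths in m; the calibration is good to about 2 mm. A picture is of the moment at which its call begins. There is no depth.
- manip.sign_off(): hands the job in; it is judged then, once.
Trained networks look in a picture, given as the dict that the camera call returned (one of the last four; its "shot" number tells which), for a name from the list of things; names that differ only in an ending like _2 or _b are one class to them, and where a whole thing is asked for, a point or a joint stands for the part that bears it (a point fixed in the world has none). Each returns a list of dicts, best first, with "conf" (0 to 1); they miss things now and then, are a little off and sometimes report something else, mostly with a low value. They report only what shows in the picture. A call takes as long as a camera call. They do not tell look-alikes from the thing itself.
- manip.look_for(picture, query): "box" ([left, top, width, height] in pixels, round what is visible of it).
- manip.silhouettes(picture, query): "pixels" (384x512 bool, what is visible of it) and "box" ([left, top, width, height] in pixels, round what is visible of it).
The state is a dict: "t": time; "q": joint angles; "qd": joint speeds; "tau": joint torques, N m; "tcp_pos": TCP position; "tool_rot": TCP orientation; "force": force on the tool from outside, world axes, zero at the start; "ft_torque": the same for the moment, N m; "finger_gap": opening from 0.0 (shut) to 1.0 (fully open); "gripper_force": force on a finger pad.
Only numpy, scipy, OpenCV 4.12 (cv2) and the standard library are available. Lean on these libraries where they do the work, as an engineer would, in place of code of your own. Each camera call takes 0.05 s, during which the arm holds its last target. There are 200 camera calls.

## Task

Both trays of the small rack on the bench have been left partly out. Hook a fingertip behind the front lip of the tray that holds the flat round saw-blade flange and draw that tray out to its stop, and push the other tray, with the tin, fully home. Do not pinch the tray fronts, do not touch or lift what lies in the trays, and leave the other things on the bench where they stand.

Things in the scene. Friction and masses are not known exactly. Their poses are not given: they have to be found in the camera images.
- rack: fixed low tray rack: plywood base 180 x 212 mm, dark steel rails up to 37 mm high, and two equal open aluminium trays side by side (at its y = +46 and -46 mm), each 180 mm long, 86 mm wide, no roof above. Origin: centre of its underside, on the bench. Its x points to its back, its y to its left; trays draw out along its -x, towards the robot
- left_tray (a joint): left tray of the rack (as the robot sees it; the rack's +y side): how far it is drawn out along the rack's -x, in m. 0 = fully home, 0.100 = at its outer stop. It slides level with about 1.5 N of friction plus 6 N per m/s, and stays where it is left. Its front is 8 mm thick (4 mm lip plate, 4 mm facing with two 1 mm rivet heads), 86 mm wide, from 12 to 46 mm above the bench; the outer face lies 8 mm in front (-x) of the lip edge point.
- left_lip_edge (a point): middle of the top edge of the left tray's front lip, on its inner face, 46 mm above the bench; moves with the tray; axes as the rack's. Behind it (+x) is an empty finger well, 44 mm long in x, 78 mm wide in y, floor 31 mm below this point; then a 3 mm cross wall 14 mm lower than the lip, then the 121 mm long bay with the object. Side walls are 12 mm lower than the lip.
- right_tray (a joint): right tray of the rack (as the robot sees it; the rack's -y side): how far it is drawn out along the rack's -x, in m. 0 = fully home, 0.100 = at its outer stop. It slides level with about 1.5 N of friction plus 6 N per m/s, and stays where it is left. Its front is 8 mm thick (4 mm lip plate, 4 mm facing with two 1 mm rivet heads), 86 mm wide, from 12 to 46 mm above the bench; the outer face lies 8 mm in front (-x) of the lip edge point.
- right_lip_edge (a point): middle of the top edge of the right tray's front lip, on its inner face, 46 mm above the bench; moves with the tray; axes as the rack's. Behind it (+x) is an empty finger well, 44 mm long in x, 78 mm wide in y, floor 31 mm below this point; then a 3 mm cross wall 14 mm lower than the lip, then the 121 mm long bay with the object. Side walls are 12 mm lower than the lip.
- disc: saw-blade flange: flat grey disc, 67 mm diameter, 12 mm thick, loose in the bay of one of the trays (either one). Origin: centre of its underside
- wax_tin: round lidded tin, 53 mm diameter, 30 mm high, loose in the bay of the other tray. Origin: centre of its underside
- sand_block: cork sanding block, 60 x 96 x 32 mm, on the bench right of the rack; leave alone. Origin: centre of its underside
- putty_tub: cream putty tub, 59 mm diameter, 50 mm high, on the bench right of the rack; leave alone. Origin: centre of its underside
- oil_can: oil can with a spout, 52 mm diameter, 120 mm high, on the bench right of the rack; leave alone. Origin: centre of its underside
Mind the look-alikes: they are no part of the job. Leave any blue look-alike of the wax_tin alone.

How it is judged:
By the outcome, as a careful person would: the job done as asked, in the order asked, and still so for the second after the job is handed in, with the robot touching nothing.
It also fails if it takes over 40 s, if anything falls off the work surface, if the arm or the gripper's body presses on something with over 40 N, if the wrist force passes 120 N, or if a joint passes its speed limit or range.

## Working session

There is one attempt and no reset: what is moved stays moved. The work goes in short steps, Python scripts to look and compute and a tool call to move; the robot and the scene stay as the last step left them, time stands still between calls to the robot, and variables do not carry over. Pictures are saved under pics/ and viewed, at most 10 in all, crops included, and the job is handed in when it is done.

Besides the shell and the picture viewer there is one more tool, called after ">>>" in YAML: its name, and indented under it one key for each argument. servo_tool: Moves the arm, as the interface text tells. Its arguments: {"type":"object","properties":{"commands":{"type":"array"},"force":{"type":"number"}},"required":["commands"]}

```bash
mkdir -p pics; python3 - <<'E'
from station import manip
import cv2,numpy as np
for n in("side","top"):
    p=manip.snapshot(n); cv2.imwrite(f"pics/{n}0.png",p["img"][:,:,::-1])
    np.savez(f"{n}0.npz",**{k:p[k] for k in("mtx","distortion","world_to_cam")})
    for q in("rack","left_lip_edge","right_lip_edge","left_tray","right_tray","disc","wax_tin","sand_block","putty_tub","oil_can"):
        print(n,q,[(np.round(d["box"]).tolist(),round(d["conf"],2)) for d in manip.look_for(p,q)][:3])
s=manip.sense();print(s["t"],s["tool_rot"],s["tcp_pos"],s["finger_gap"])
E
```

```text
side rack [([193.0, 118.0, 98.0, 59.0], 0.69), ([212.0, 138.0, 66.0, 37.0], 0.24)]
side left_lip_edge [([194.0, 123.0, 62.0, 37.0], 0.75)]
side right_lip_edge [([215.0, 138.0, 59.0, 37.0], 0.79)]
side left_tray [([195.0, 123.0, 64.0, 30.0], 0.76), ([296.0, 252.0, 25.0, 51.0], 0.49)]
side right_tray [([211.0, 139.0, 64.0, 36.0], 0.95)]
side disc [([225.0, 134.0, 22.0, 10.0], 0.62)]
side wax_tin [([176.0, 200.0, 22.0, 22.0], 0.81), ([253.0, 171.0, 22.0, 19.0], 0.7), ([224.0, 182.0, 24.0, 22.0], 0.67)]
side sand_block [([238.0, 209.0, 45.0, 33.0], 0.92)]
side putty_tub [([281.0, 196.0, 27.0, 31.0], 0.92), ([214.0, 138.0, 62.0, 36.0], 0.41)]
side oil_can [([294.0, 254.0, 24.0, 51.0], 0.67)]
top rack [([119.0, 106.0, 94.0, 89.0], 0.75), ([269.0, 190.0, 40.0, 38.0], 0.28)]
top left_lip_edge [([124.0, 116.0, 38.0, 78.0], 0.75)]
top right_lip_edge [([160.0, 118.0, 41.0, 76.0], 0.83), ([267.0, 190.0, 41.0, 40.0], 0.55)]
top left_tray [([120.0, 118.0, 42.0, 80.0], 0.97)]
top right_tray [([162.0, 118.0, 38.0, 77.0], 0.92)]
top disc [([128.0, 131.0, 30.0, 29.0], 0.95), ([118.0, 119.0, 44.0, 76.0], 0.33)]
top wax_tin [([170.0, 137.0, 19.0, 21.0], 0.94), ([219.0, 194.0, 21.0, 19.0], 0.92), ([216.0, 250.0, 25.0, 26.0], 0.91)]
top sand_block [([269.0, 190.0, 41.0, 41.0], 0.91)]
top putty_tub [([278.0, 154.0, 34.0, 28.0], 0.74)]
top oil_can [([362.0, 210.0, 22.0, 24.0], 0.85), ([169.0, 134.0, 22.0, 24.0], 0.4)]
1.1 [ 2.33212833e-01  9.72425717e-01 -1.54819253e-05 -7.18722030e-06] [0.28343938 0.55699607 0.23130471] 0.9994812146748597
```

View pics/top0.png

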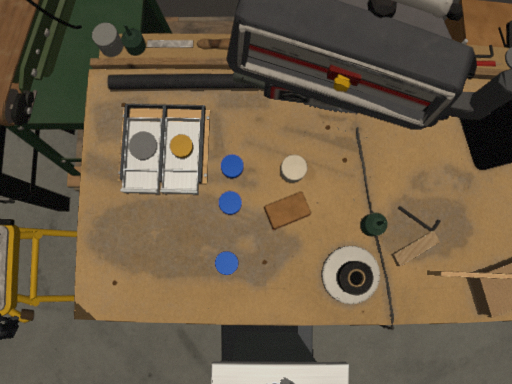

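View pics/side0.png

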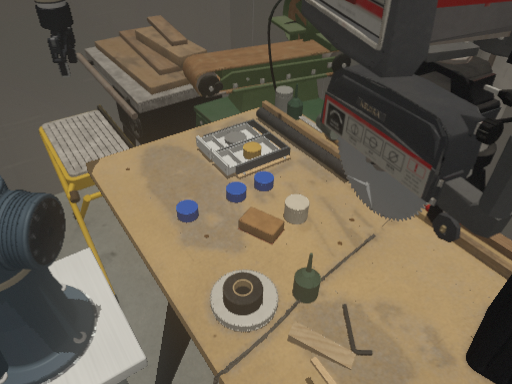

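The flange (top 143,145) lies in the left tray and the yellow tin (181,147) in the right; the blue look-alikes are at x≈230 and the rack is nearly aligned with the image. I'll zoom in to get the edges.

```bash
cat > h.py <<'E'
import cv2,numpy as np
def ray(c,uv,z):
    K,D,W=c["mtx"],np.asarray(c["distortion"],float),np.asarray(c["world_to_cam"])
    n=cv2.undistortPoints(np.array(uv,float).reshape(-1,1,2),K,D).reshape(-1,2)
    R,t=W[:3,:3],W[:3,3]; o=-R.T@t
    d=np.c_[n[:,0],-n[:,1],-np.ones(len(n))]@R
    return o+d*((z-o[2])/d[:,2])[:,None]
def proj(c,P):
    K,D,W=c["mtx"],np.asarray(c["distortion"],float),np.asarray(c["world_to_cam"])
    p=(np.atleast_2d(P)@W[:3,:3].T+W[:3,3])*[1,-1,-1]
    return cv2.projectPoints(p,np.zeros(3),np.zeros(3),K,D)[0].reshape(-1,2)
E
python3 - <<'E'
from h import *
c=np.load("top0.npz"); s=np.load("side0.npz")
W=c["world_to_cam"];print("cam",-W[:3,:3].T@W[:3,3])
for n,u,z in(("disc",(143,145.5),.027),("tin",(180,147),.045),("fl",(121,192),.046),("fr",(199,192),.046),("bl",(124,105),.037),("br",(205,106),.037)): print(n,ray(c,[u],z).round(3))
im=cv2.imread("pics/top0.png")[90:210,100:230]; cv2.imwrite("pics/topc.png",cv2.resize(im,None,fx=5,fy=5,interpolation=cv2.INTER_CUBIC)[:600,:650])
im=cv2.imread("pics/side0.png")[110:190,185:300]; cv2.imwrite("pics/sidec.png",cv2.resize(im,None,fx=6,fy=6,interpolation=cv2.INTER_CUBIC))
E
```

```text
cam [0.39296967 0.07637096 1.15758531]
disc [[0.653 0.328 0.027]]
tin [[0.646 0.237 0.045]]
fl [[0.539 0.369 0.046]]
fr [[0.542 0.19  0.046]]
bl [[0.749 0.377 0.037]]
br [[0.748 0.183 0.037]]
```

View pics/topc.png

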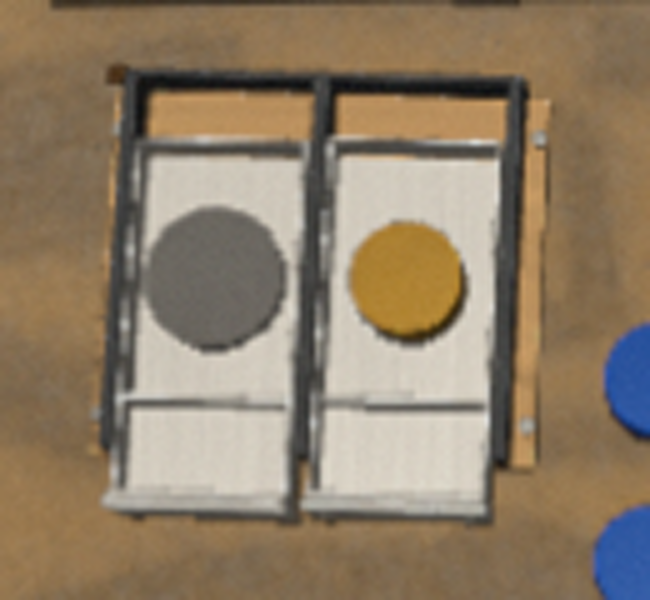

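View pics/sidec.png

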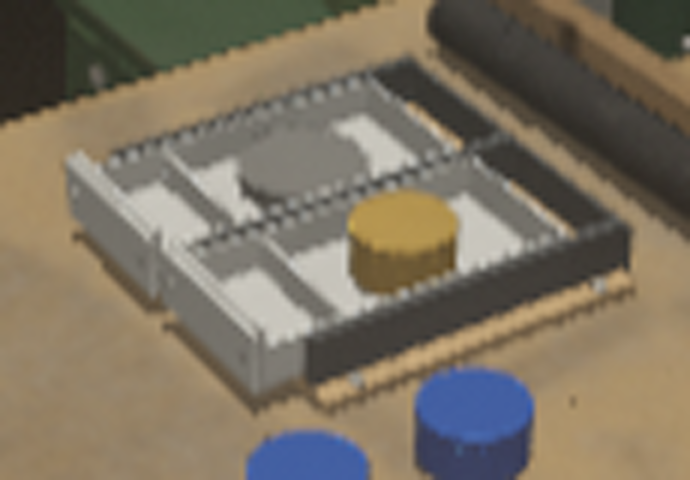

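Both trays stand about 40 mm out, with the lip tops at crop rows 492–508. The wells between lip and cross wall are empty.

```bash
python3 - <<'E'
from h import *
c=np.load("top0.npz"); s=np.load("side0.npz")
t=lambda a:[((x+.5)/5-.5+100,(y+.5)/5-.5+90) for x,y in a]
S=lambda a:[((x+.5)/6-.5+185,(y+.5)/6-.5+110) for x,y in a]
print("L inner L,R / outer L,R");print(ray(c,t([(110,492),(293,495),(106,504),(293,508)]),.046).round(4))
print("R");print(ray(c,t([(308,495),(490,500),(304,508),(490,512)]),.046).round(4))
print("rails back",ray(c,t([(125,74),(522,80)]),.037).round(4).tolist(),"rails front",ray(c,t([(108,450),(303,460),(502,465)]),.037).round(4).tolist())
print("side L outer ends, R outer ends");print(ray(s,S([(68,158),(153,238),(164,250),(256,333)]),.046).round(4))
print("side rail right back,front top",ray(s,S([(630,232),(305,345)]),.037).round(4))
E
```

```text
L inner L,R / outer L,R
[[0.5484 0.3683 0.046 ]
 [0.5484 0.2833 0.046 ]
 [0.5429 0.3698 0.046 ]
 [0.5424 0.2831 0.046 ]]
R
[[0.5485 0.2764 0.046 ]
 [0.5474 0.1931 0.046 ]
 [0.5425 0.278  0.046 ]
 [0.542  0.1929 0.046 ]]
rails back [[0.7503, 0.3754, 0.037], [0.7486, 0.1855, 0.037]] rails front [[0.5693, 0.3726, 0.037], [0.5659, 0.281, 0.037], [0.565, 0.189, 0.037]]
side L outer ends, R outer ends
[[0.5423 0.3727 0.046 ]
 [0.5421 0.2892 0.046 ]
 [0.5414 0.2777 0.046 ]
 [0.5426 0.1984 0.046 ]]
side rail right back,front top [[0.7422 0.1798 0.037 ]
 [0.5625 0.189  0.037 ]]
```

>>> servo_tool:
  commands: [0, 0, 0, 0, 0, -0.0187, -1, 0, 0, 0, 0, 0, -0.0187, -1, 0, 0, 0, 0, 0, -0.0187, -1, 0, 0, 0, 0, 0, -0.0188, -1, -0.072, -0.0575, 0, 0, 0, 0, -1, -0.072, -0.0575, 0, 0, 0, 0, -1, -0.072, -0.0575, 0, 0, 0, 0, -1, -0.072, -0.0575, 0, 0, 0, 0, -1, -0.072, -0.0575, 0, 0, 0, 0, -1, -0.072, -0.0575, 0, 0, 0, 0, -1, -0.072, -0.0575, 0, 0, 0, 0, -1, -0.072, -0.0575, 0, 0, 0, 0, -1]
  force: 30

```text
t: 2.1
tcp_pos: [0.5453, 0.3474, 0.2314]
tool_rot: [0.0, 1.0, 0.0, 0.0]
force: [-0.2, 1.3, -0.6]
finger_gap: 0.001
gripper_force: 0.0
```

>>> servo_tool:
  commands: [0, 0, 0, 0, 0, 0, -1, 0, 0, 0.05, 0, 0, 0, -1, 0, 0, 0.05, 0, 0, 0, -1, 0, 0, 0.05, 0, 0, 0, -1, 0, 0, 0.05, 0, 0, 0, -1, 0, 0, 0.05, 0, 0, 0, -1, 0, 0, 0.03, 0, 0, 0, -1, 0, 0, 0, 0, 0, 0, -1, 0, 0, 0, 0, 0, 0, -1]

```text
t: 2.85
tcp_pos: [0.5433, 0.3489, 0.0905]
tool_rot: [0.0, 1.0, -0.0, -0.001]
force: [0.7, 0.7, 0.6]
finger_gap: 0.002
gripper_force: 0.0
```

```bash
python3 - <<'E'
from station import manip
import cv2,numpy as np
a=manip.snapshot("top")["img"][90:210,100:230];b=manip.snapshot("side")["img"][80:200,185:300]
a=cv2.resize(a,(406,375),interpolation=3);b=cv2.resize(b,(360,375),interpolation=3)
cv2.imwrite("pics/m1.png",np.hstack([a,b])[:,:,::-1]);print(manip.sense()["tcp_pos"],manip.sense()["force"])
E
```

```text
[0.54483079 0.34950192 0.09259968] [ 0.47722517 -0.2023528   0.7972782 ]
```

View pics/m1.png

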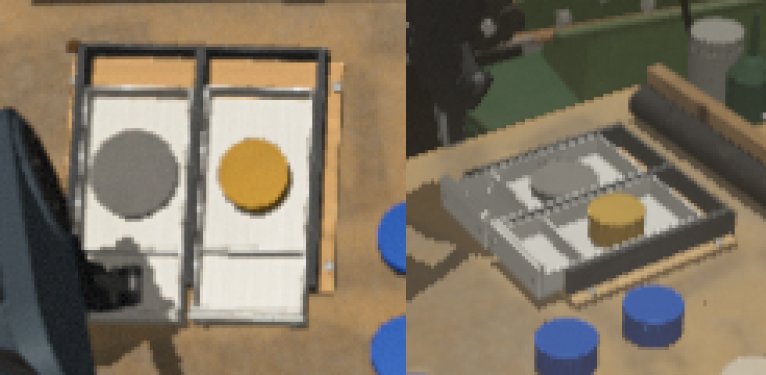

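```bash
python3 - <<'E'
from h import *
for n in("top","side"):
    c=np.load(n+"0.npz"); print(n,proj(c,[[.5448,.3495,.0926],[.5448,.3495,.1656]]).round(1).tolist())
c=np.load("top0.npz");print(ray(c,[(143,181)],.0926), ray(c,[(143,181)],.13))
E
```

```text
top [[124.6, 186.7], [115.9, 181.6]]
side [[199.4, 125.3], [197.6, 102.1]]
[[0.55812791 0.30900284 0.0926    ]] [[0.55232791 0.3008333  0.13      ]]
```

```bash
python3 - <<'E'
from station import manip
from h import *
out=[]
for n,(y,x) in(("top",(120,90)),("side",(60,150))):
    p=manip.snapshot(n); im=p["img"][:,:,::-1].copy()[y:y+96,x:x+96]
    im=cv2.resize(im,(396,396),interpolation=3)
    P=[[.5448,.3495,.0926],[.5448,.3495,.1656]]
    P+= [[.5448+a,.3495+b,.1656] for a,b in((.038,.042),(.038,-.042),(-.038,-.042),(-.038,.042))]
    for i,q in enumerate((proj(p,P)-[x,y])*396/96): cv2.circle(im,tuple(int(v) for v in q),3,[(0,0,255),(0,255,0),(255,0,255)][min(i,2)],-1)
    out.append(im)
cv2.imwrite("pics/m2.png",np.hstack(out))
E
```

```text
(no output)
```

View pics/m2.png

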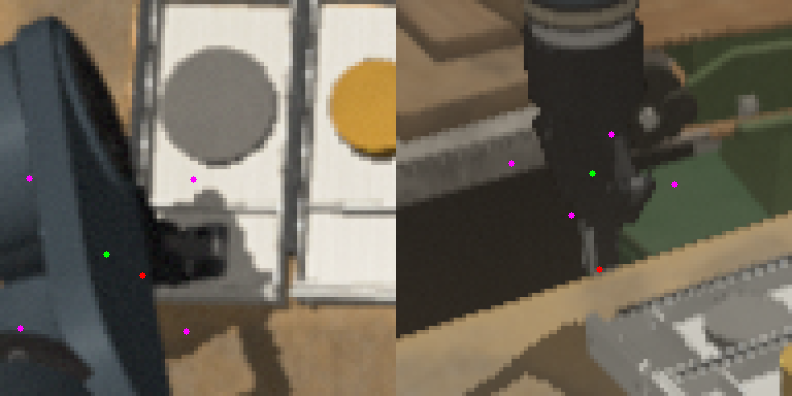

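The side view's red marker sits on the fingertip, so the pose agrees with the pictures. The tip is not yet over the well, so I'll shift it there.

>>> servo_tool:
  commands: [-0.026, -0.022, 0, 0, 0, 0, -1, -0.026, -0.022, 0, 0, 0, 0, -1, 0, 0, 0, 0, 0, 0, -1, 0, 0, 0.04, 0, 0, 0, -1, 0, 0, 0, 0, 0, 0, -1, 0, 0, 0, 0, 0, 0, -1]

```text
t: 3.55
tcp_pos: [0.5696, 0.3258, 0.0706]
tool_rot: [0.001, 1.0, -0.0, -0.001]
force: [-0.9, 1.3, -0.4]
finger_gap: -0.003
gripper_force: 0.0
```

Down into the well, to about z = 0.024.

>>> servo_tool:
  commands: [0, 0, 0.025, 0, 0, 0, -1, 0, 0, 0.025, 0, 0, 0, -1, 0, 0, 0.025, 0, 0, 0, -1, 0, 0, 0.018, 0, 0, 0, -1, 0, 0, 0, 0, 0, 0, -1, 0, 0, 0, 0, 0, 0, -1]

```text
t: 4.05
tcp_pos: [0.5691, 0.3268, 0.0235]
tool_rot: [-0.0, 1.0, -0.0, -0.001]
force: [0.2, -0.0, -0.1]
finger_gap: -0.0
gripper_force: 0.0
```

>>> servo_tool:
  commands: [0.008, 0, 0, 0, 0, 0, -1, 0.008, 0, 0, 0, 0, 0, -1, 0.008, 0, 0, 0, 0, 0, -1, 0.01, 0, 0, 0, 0, 0, -1, 0.01, 0, 0, 0, 0, 0, -1, 0.01, 0, 0, 0, 0, 0, -1, 0.01, 0, 0, 0, 0, 0, -1, 0.01, 0, 0, 0, 0, 0, -1, 0.01, 0, 0, 0, 0, 0, -1, 0.01, 0, 0, 0, 0, 0, -1, 0.01, 0, 0, 0, 0, 0, -1, 0.01, 0, 0, 0, 0, 0, -1]

```text
t: 5.05
tcp_pos: [0.5124, 0.327, 0.0249]
tool_rot: [0.0, 1.0, 0.0, 0.0]
force: [2.0, 1.1, 1.6]
finger_gap: 0.002
gripper_force: 0.9
```

>>> servo_tool:
  commands: [0.01, 0, 0, 0, 0, 0, -1, 0.01, 0, 0, 0, 0, 0, -1, 0.01, 0, 0, 0, 0, 0, -1, 0.01, 0, 0, 0, 0, 0, -1, 0.01, 0, 0, 0, 0, 0, -1, 0.008, 0, 0, 0, 0, 0, -1, 0.006, 0, 0, 0, 0, 0, -1, 0.006, 0, 0, 0, 0, 0, -1]

```text
t: 5.72
tcp_pos: [0.4884, 0.3274, 0.0252]
tool_rot: [-0.001, 1.0, 0.002, 0.011]
force: [24.4, -7.8, -16.0]
finger_gap: 0.0
gripper_force: 12.3
```

The stop is reached: the pull rose to 24 N. I'll back off and check.

>>> servo_tool:
  commands: [-0.02, 0, 0, 0, 0, 0, -1, -0.02, 0, 0, 0, 0, 0, -1, -0.01, 0, 0, 0, 0, 0, -1, 0, 0, 0, 0, 0, 0, -1]

```text
t: 6.05
tcp_pos: [0.5032, 0.3267, 0.0246]
tool_rot: [0.0, 1.0, -0.0, -0.0]
force: [-0.5, 0.6, 0.8]
finger_gap: -0.001
gripper_force: 0.0
```

>>> servo_tool:
  commands: [0, 0, -0.05, 0, 0, 0, -1, 0, 0, -0.06, 0, 0, 0, -1, 0, 0, -0.06, 0, 0, 0, -1, 0, 0, 0, 0, 0, 0, -1, 0, 0, 0, 0, 0, 0, -1]

```text
t: 6.47
tcp_pos: [0.5027, 0.3275, 0.1115]
tool_rot: [-0.0, 1.0, 0.001, 0.001]
force: [-0.1, -0.2, 0.1]
finger_gap: -0.001
gripper_force: 0.0
```

```bash
python3 - <<'E'
from station import manip
from h import *
a=manip.snapshot("top")["img"][100:228,100:228];b=manip.snapshot("side")["img"][80:200,170:290]
a=cv2.resize(a,(384,384),interpolation=3);b=cv2.resize(b,(384,384),interpolation=3)
cv2.imwrite("pics/m3.png",np.hstack([a,b])[:,:,::-1]);print(manip.sense()["tcp_pos"])
E
```

```text
[0.50117719 0.32660754 0.10906098]
```

View pics/m3.png

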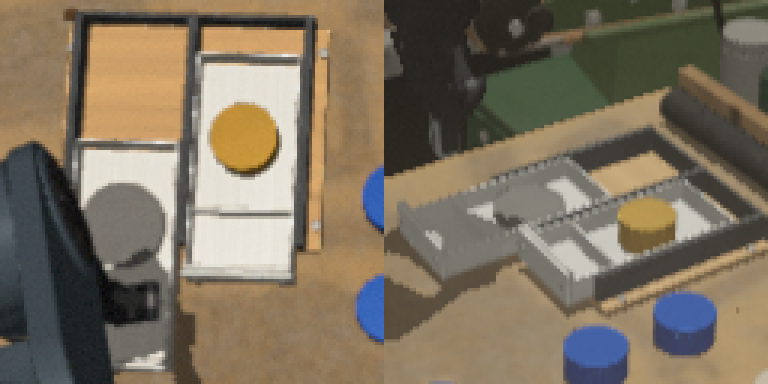

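The left tray is fully out, about 69 mm further than before, and the flange still lies in it. Now to the front of the right tray.

>>> servo_tool:
  commands: [0, -0.06, 0, 0, 0, 0, -1, 0, -0.06, 0, 0, 0, 0, -1, 0, -0.062, 0, 0, 0, 0, -1, 0, 0, 0, 0, 0, 0, -1, 0, 0, 0.04, 0, 0, 0, -1, 0, 0, 0.06, 0, 0, 0, -1, 0, 0, 0.06, 0, 0, 0, -1, 0, 0, 0.008, 0, 0, 0, -1, 0, 0, 0, 0, 0, 0, -1, 0, 0, 0, 0, 0, 0, -1]

```text
t: 7.4
tcp_pos: [0.5024, 0.2362, 0.0255]
tool_rot: [-0.0, 1.0, -0.0, -0.001]
force: [0.5, 0.2, 0.2]
finger_gap: 0.004
gripper_force: 0.0
```

Push along +x. Contact is expected near x = 0.53 and home near 0.56.

>>> servo_tool:
  commands: [-0.015, 0, 0, 0, 0, 0, -1, -0.015, 0, 0, 0, 0, 0, -1, -0.01, 0, 0, 0, 0, 0, -1, -0.01, 0, 0, 0, 0, 0, -1, -0.01, 0, 0, 0, 0, 0, -1, -0.01, 0, 0, 0, 0, 0, -1, -0.01, 0, 0, 0, 0, 0, -1, -0.01, 0, 0, 0, 0, 0, -1, -0.01, 0, 0, 0, 0, 0, -1, -0.006, 0, 0, 0, 0, 0, -1]

```text
t: 8.23
tcp_pos: [0.5566, 0.2358, 0.0257]
tool_rot: [0.0, 1.0, -0.0, 0.0]
force: [-1.0, -0.5, 0.7]
finger_gap: -0.0
gripper_force: 0.8
```

>>> servo_tool:
  commands: [-0.008, 0, 0, 0, 0, 0, -1, -0.008, 0, 0, 0, 0, 0, -1, -0.006, 0, 0, 0, 0, 0, -1, 0, 0, 0, 0, 0, 0, -1]

```text
t: 8.57
tcp_pos: [0.557, 0.2354, 0.0251]
tool_rot: [0.0, 1.0, -0.001, -0.011]
force: [-16.9, 0.3, 13.3]
finger_gap: -0.0
gripper_force: 8.5
```

This agrees with the geometry: the two stops differ by 77 mm + 8 mm lip − 8 mm… ≈ 100 mm with a half-finger of 11 mm. Retreat.

>>> servo_tool:
  commands: [0.03, 0, 0, 0, 0, 0, -1, 0.04, 0, 0, 0, 0, 0, -1, 0.03, 0, 0, 0, 0, 0, -1, 0, 0, 0, 0, 0, 0, -1, 0, 0, -0.06, 0, 0, 0, -1, 0, 0, -0.07, 0, 0, 0, -1, 0, 0, -0.08, 0, 0, 0, -1, 0, 0, -0.08, 0, 0, 0, -1, 0, 0, 0, 0, 0, 0, -1, 0, 0, 0, 0, 0, 0, -1]

```text
t: 9.4
tcp_pos: [0.5207, 0.2366, 0.1742]
tool_rot: [0.0, 1.0, 0.001, 0.005]
force: [-0.6, -0.2, -0.5]
finger_gap: 0.001
gripper_force: 0.0
```

```bash
python3 - <<'E'
from station import manip
from h import *
a=manip.snapshot("top")["img"][100:228,100:228];b=manip.snapshot("side")["img"][80:200,170:290]
a=cv2.resize(a,(384,384),interpolation=3);b=cv2.resize(b,(384,384),interpolation=3)
cv2.imwrite("pics/m4.png",np.hstack([a,b])[:,:,::-1]);s=manip.sense();print(s["tcp_pos"],s["force"])
E
```

```text
[0.51747325 0.23587858 0.17062794] [-0.39363817  0.3235027  -0.18799307]
```

View pics/m4.png

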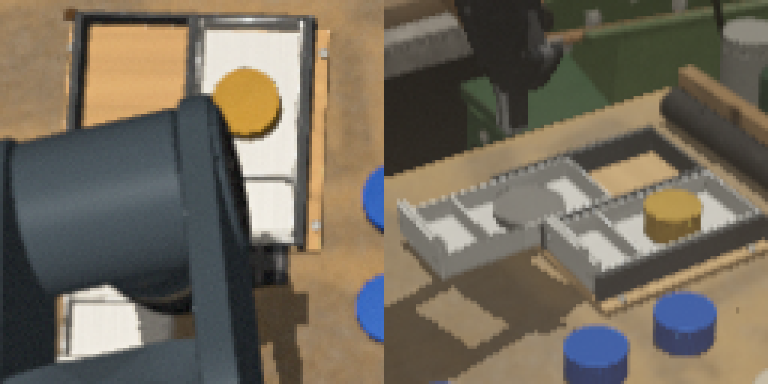

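The right tray is flush against the back rail, the left one is fully out, both objects still lie in their bays and nothing touches the arm.

```bash
python3 -c "
from station import manip
print(manip.sign_off())"
```

```text
the job is handed in; nothing more can be done
None
```

The job is handed in: the left tray with the flange is hooked out to its stop, the right tray with the tin is pushed fully home, and nothing else on the bench was touched.

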